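# Put the bobbin sander's drums back on their graduated rack

## Task

Put the four sanding drums back on their wooden rack in order of size: each one slipped over the post whose round recess was routed for it, the slimmest drum in the smallest recess and so on up to the fattest in the largest, standing upright and fully down on the recess floor. Leave the terracotta pot and the yellow tin where they stand.

Things in the scene. Friction and masses are not known exactly. Their poses are not given: they have to be found in the camera images.
- drum_24: loose sanding drum (bobbin) of 24 mm diameter, 62 mm tall, standing on end: brown abrasive sleeve on a black rubber core, a steel washer on top, a 15 mm bore right through, open at both ends. All four drums look alike but for their diameter (24, 34, 44 and 54 mm). Origin: centre of its underside; z up along the bore, its yaw means nothing
- drum_34: loose sanding drum (bobbin) of 34 mm diameter, 62 mm tall, standing on end: brown abrasive sleeve on a black rubber core, a steel washer on top, a 15 mm bore right through, open at both ends. All four drums look alike but for their diameter (24, 34, 44 and 54 mm). Origin: centre of its underside; z up along the bore, its yaw means nothing
- drum_44: loose sanding drum (bobbin) of 44 mm diameter, 62 mm tall, standing on end: brown abrasive sleeve on a black rubber core, a steel washer on top, a 15 mm bore right through, open at both ends. All four drums look alike but for their diameter (24, 34, 44 and 54 mm). Origin: centre of its underside; z up along the bore, its yaw means nothing
- drum_54: loose sanding drum (bobbin) of 54 mm diameter, 62 mm tall, standing on end: brown abrasive sleeve on a black rubber core, a steel washer on top, a 15 mm bore right through, open at both ends. All four drums look alike but for their diameter (24, 34, 44 and 54 mm). Origin: centre of its underside; z up along the bore, its yaw means nothing
- post_1: steel post, 9 mm thick, round-nosed, 35 mm tall, in the middle of a flat-floored round recess of 31 mm diameter, the smallest of four (31, 41, 51, 61), made for the 24 mm drum. Origin: foot of the post, on the recess floor, 16 mm above the table; x along the row to the large end. The fixed rack: pale plywood on a dark base, 222 x 84 x 22 mm, turned any way; posts in one straight row
- post_2: steel post, 9 mm thick, round-nosed, 35 mm tall, in the middle of a flat-floored round recess of 41 mm diameter, the second smallest of four (31, 41, 51, 61), made for the 34 mm drum. Origin: foot of the post, on the recess floor, 16 mm above the table; x along the row to the large end. From the small end to the large end the posts of the row stand 41, 51 and 61 mm apart
- post_3: steel post, 9 mm thick, round-nosed, 35 mm tall, in the middle of a flat-floored round recess of 51 mm diameter, the second largest of four (31, 41, 51, 61), made for the 44 mm drum. Origin: foot of the post, on the recess floor, 16 mm above the table; x along the row to the large end. The fixed rack's top face is 22 mm above the table, so the recess is 6 mm deep
- post_4: steel post, 9 mm thick, round-nosed, 35 mm tall, in the middle of a flat-floored round recess of 61 mm diameter, the largest of four (31, 41, 51, 61), made for the 54 mm drum. Origin: foot of the post, on the recess floor, 16 mm above the table; x along the row to the large end. This end of the row has the widest spacing (61 mm to the next post)
- water_pot: terracotta-coloured round pot, 58 mm diameter, 51 mm high, a bystander. Origin: centre of its underside
- putty_tin: flat round yellow tin with a pale press lid, 66 mm diameter, 38 mm high, a bystander. Origin: centre of its underside

How it is judged (in metres and radians):
At the end, for the whole second after the job is handed in: Every drum stands at rest over the post of its own recess (24 mm drum on post_1, 34 on post_2, 44 on post_3, 54 on post_4): its underside within 3 mm of the recess floor in height, its axis within 8 mm of the post and within 0.1 rad of upright (horizontal distance between drum_24 and post_1 below 0.008 m and z of drum_24 in the frame of post_1 between -0.003 and 0.003 m and angle between each of drum_24, drum_34, drum_44, drum_54's own z axis and vertical below 0.1 rad and linear speed of each of drum_24, drum_34, drum_44, drum_54 below 0.02 m/s and horizontal distance between drum_34 and post_2 below 0.008 m and z of drum_34 in the frame of post_2 between -0.003 and 0.003 m and horizontal distance between drum_44 and post_3 below 0.008 m and z of drum_44 in the frame of post_3 between -0.003 and 0.003 m and horizontal distance between drum_54 and post_4 below 0.008 m and z of drum_54 in the frame of post_4 between -0.003 and 0.003 m); the robot touches nothing.
It fails at once if the terracotta pot is shifted by more than 25 mm (distance of water_pot from where it was at the start of the episode above 0.025 m).
It fails at once if the yellow tin is shifted by more than 25 mm (distance of putty_tin from where it was at the start of the episode above 0.025 m).
It also fails if it takes over 102 s, if anything falls off the work surface, if the arm or the gripper's body presses on something with over 40 N, if the wrist force passes 120 N, or if a joint passes its speed limit or range.

## Robot

A 6-joint arm with a two-finger parallel gripper is mounted at the origin on the work surface; the furniture and walls round the work are solid. World frame = base frame: x ahead of the robot, y to its left, z up, the work surface at z = 0. Lengths are in m, angles in degrees, forces in N, time in s.
With the tool pointing down it reaches from about 0.35 to 0.725 m from the base axis. Payload 4.3 kg.
Tool frame: the origin (TCP) lies midway between the tips of the shut fingers; the grasp point (between the pads) lies 19 mm behind it; z points along the fingers, y is the line along which they close (so a half turn about z gives the same grasp; the last joint's range is limited). The gripper opens to 85 mm and grips with 20 to 120 N. Pads are 22 mm wide; open, the fingers measure 114 mm over their backs; the gripper's body (76 mm by 85 mm) begins 54 mm behind the grasp point. The pads swing forward as they close: fully open they stand 13 mm farther back than shut.
Start: joints at [-81.549, 21.618, 4.641, 73.018, 0, 83.68], TCP at [0.147, -0.556, 0.231] pointing down, gripper open.
Joint ranges: [-156.06, 156.06], [-48.1, 94.91], [-58.44, 69.94], [-101.28, 121.22], [-78.64, 73.56], [-180, 180]. Speed limits (degrees/s): [147.25, 147.25, 180, 180, 180, 180].

## Interface

Orientations are given as [roll, pitch, yaw] about the fixed x, y, z axes, in that order (R = Rz(yaw) Ry(pitch) Rx(roll)).
In Python, from plant import manip, grab_frame, ticket, look_for, masks_of, place_of gives the robot as it stands.
- The arm moves only by the tool move_arm, never from a script. Its argument "targets" is a list of rows, each a list of 7 numbers: the finger opening in mm, from 0 to 85.4, then the shift along the tool's x, y, z in mm, then the turn, a rotation vector about the tool's x, y, z in rad. In form: [[claw, tx, ty, tz, ax, ay, az], ...]. A call has exactly 10 rows; each row is the pose to reach, as a shift and turn from the pose commanded when the call began, along the tool's axes at that moment; what a row does not reach only later rows make up. A row lasts 1/8 s, in which the tool goes at most 62.5 mm and 10.7 degrees, less where a joint would pass 70% of its speed; a pose out of reach is approached as far as the arm can. A call with a gripper value outside its range is refused whole. The fingers move at their own pace and stop on an object; "newtons" is the grip in N (left out, the last holds). Time passes only in rows, so rows that repeat a pose let the fingers close, or fill a call up. It gives the time, the measured TCP pose, the force, the opening and the grip force at its end, in the units of the state.
- manip.get_obs(): the state, without advancing time (a new reading comes with each control period).
- grab_frame(name): name is "side" or "top"; returns a dict with "pixels" (384x512x3 uint8, red, green, blue), "fx", "fy", "cx", "cy" (pixels), "R" (3x3) and "t" (3): a world point X has camera coordinates R X + t. Camera axes: x right, y down, z forward; pixel columns grow to the right and rows downward; lengths in m; the calibration is good to about 2 mm. A picture is of the moment at which its call begins. There is no depth.
- ticket.hand_in(): hands the job in; it is judged then, once.
Trained networks look in a picture, given as the dict that the camera call returned (one of the last four; its "shot" number tells which), for a name from the list of things; names that differ only in an ending like _2 or _b are one class to them, and where a whole thing is asked for, a point or a joint stands for the part that bears it (a point fixed in the world has none). Each returns a list of dicts, best first, with "confidence" (0 to 1); they miss things now and then, are a little off and sometimes report something else, mostly with a low value. They report only what shows in the picture. A call takes as long as a camera call.
- look_for(target, picture): "rect" ([left, top, right, bottom] in pixels, round what is visible of it).
- masks_of(target, picture): "pixels" (384x512 bool, what is visible of it) and "rect" ([left, top, right, bottom] in pixels, round what is visible of it).
- place_of(target, picture): "location" ([row, column] in pixels: a listed point, or the origin of a listed thing).
The state is a dict: "t": time; "joint_pos": joint angles; "qvel": joint speeds; "tau": joint torques, N m; "tcp_pos": TCP position; "orientation": TCP orientation; "contact_force": force on the tool from outside, world axes, zero at the start; "torque": the same for the moment, N m; "opening": finger opening in m; "grasp_force": force on a finger pad.
Only numpy, scipy, OpenCV 4.12 (cv2) and the standard library are available. Lean on these libraries where they do the work, as an engineer would, in place of code of your own. Each camera call takes 0.05 s, during which the arm holds its last target. There are 200 camera calls.

## Working session

There is one attempt and no reset: what is moved stays moved. The work goes in short steps, Python scripts to look and compute and a tool call to move; the robot and the scene stay as the last step left them, time stands still between calls to the robot, and variables do not carry over. Pictures are saved under pics/ and viewed, at most 14 in all, crops included, and the job is handed in when it is done.

Besides the shell and the picture viewer there is one more tool, called after ">>>" in YAML: its name, and indented under it one key for each argument. move_arm: Moves the arm, as the interface text tells. Its arguments: {"type":"object","properties":{"targets":{"type":"array"},"newtons":{"type":"number"}},"required":["targets"]}

```bash
mkdir -p pics; ls
python3 - <<'E'
from plant import *
import cv2,numpy as np
o=manip.get_obs();print({k:np.round(v,3).tolist() for k,v in o.items()})
for n in("top","side"):
    f=grab_frame(n);cv2.imwrite(f"pics/{n}0.png",f["pixels"][:,:,::-1])
    print(n,f["fx"],f["fy"],f["cx"],f["cy"],np.round(f["R"],4).tolist(),np.round(f["t"],4).tolist())
    for t in("drum_24","post_1","water_pot","putty_tin"):
        print(t,[(np.round(d["location"],1).tolist(),round(d["confidence"],2)) for d in place_of(t,f)])
    print([(np.round(d["rect"],1).tolist(),round(d["confidence"],2)) for d in look_for("drum_24",f)])
E
```

```text
pics
{'t': 0.0, 'joint_pos': [-81.55, 21.663, 4.563, 73.018, 0.0, 83.68], 'qvel': [-0.054, -0.041, 0.078, 0.043, 0.033, -0.096], 'tau': [0.001, -46.36, 26.988, 0.021, -0.0, 0.0], 'tcp_pos': [0.146, -0.555, 0.23], 'orientation': [-179.882, -0.013, 14.77], 'contact_force': [0.193, 0.515, -0.486], 'torque': [-0.022, 0.022, -0.031], 'grasp_force': 0.0, 'opening': 0.085}
top 440.6129064821834 440.6129064821834 249.32873455644005 187.01820839736314 [[-0.0295, -0.9995, -0.0131], [-0.9958, 0.0305, -0.0864], [0.0868, 0.0105, -0.9962]] [0.0232, 0.5954, 1.2683]
drum_24 [([195.8, 160.1], 0.71), ([235.7, 354.4], 0.67), ([179.4, 345.9], 0.58), ([246.2, 138.0], 0.46)]
post_1 []
water_pot [([256.3, 191.0], 0.86)]
putty_tin [([139.5, 181.3], 0.93)]
[([337.9, 169.9, 359.1, 188.1], 0.9), ([154.6, 186.8, 169.9, 200.0], 0.66), ([348.9, 226.4, 369.5, 239.3], 0.66), ([183.3, 248.2, 204.5, 271.9], 0.49), ([129.6, 240.4, 142.9, 251.2], 0.39)]
side 347.7312458744417 347.7312458744417 256.11469179355635 189.2628317818274 [[-0.9565, -0.2916, -0.0027], [-0.1727, 0.5741, -0.8003], [0.2349, -0.7651, -0.5996]] [0.5596, 0.1595, 0.9911]
drum_24 [([166.8, 311.6], 0.62), ([305.4, 273.8], 0.61), ([163.7, 272.1], 0.59), ([271.4, 227.8], 0.56)]
post_1 [([195.4, 271.5], 0.53), ([205.7, 274.0], 0.46), ([216.7, 272.4], 0.44), ([186.2, 273.5], 0.36)]
water_pot [([260.9, 303.8], 0.58), ([204.8, 274.8], 0.3)]
putty_tin [([242.2, 181.9], 0.73)]
[([270.4, 284.3, 280.0, 312.2], 0.79), ([264.2, 151.4, 275.2, 163.5], 0.69), ([217.9, 249.4, 235.2, 271.9], 0.53), ([306.8, 151.2, 319.1, 166.0], 0.49)]
```

Run:
```python
import cv2
for n,(a,b,c,d) in (("top",(110,300,100,400)),("side",(120,340,140,360))):
    i=cv2.imread(f"pics/{n}0.png")[a:b,c:d];cv2.imwrite(f"pics/{n}0c.png",cv2.resize(i,None,fx=2.6,fy=2.6,interpolation=cv2.INTER_CUBIC))
```

```text
(no output)
```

View pics/top0c.png

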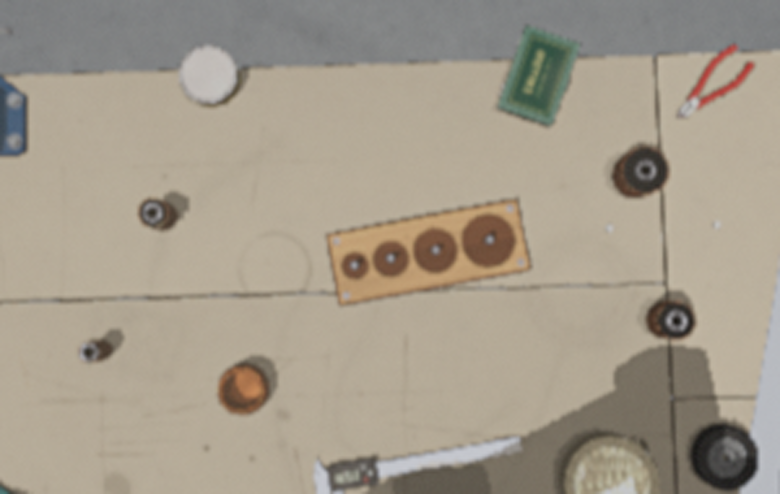

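View pics/side0c.png

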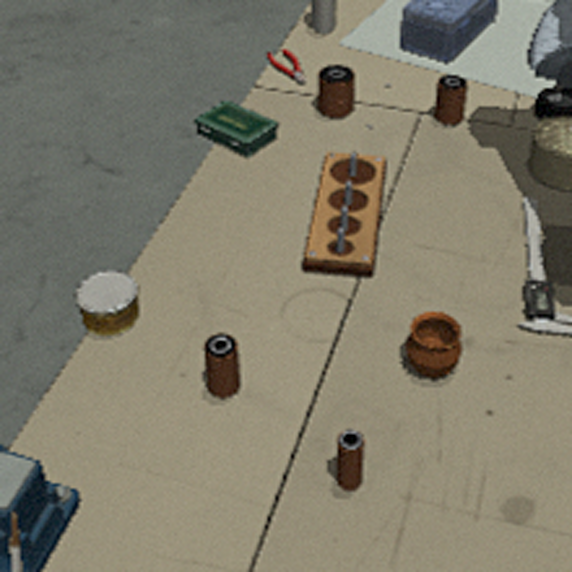

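View pics/top0.png

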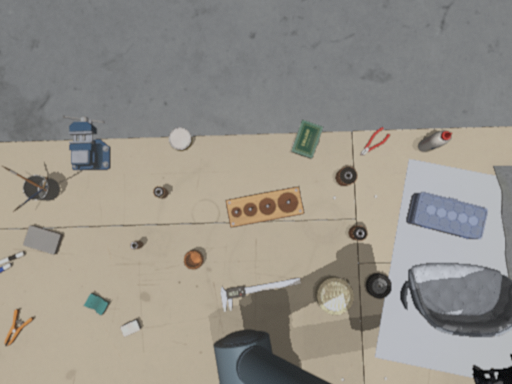

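The top view shows drums 24, 34, 44 and 54 at about (col,row) (137,245), (160,192), (360,233) and (347,176). The rack spans cols 226–304 with its small end on the left; the pot is at (194,260) and the tin at (180,139). The side view agrees. Next I'll fit positions across both views.

```bash
cat > h.py <<'E'
from plant import *
import cv2,numpy as np
from scipy.optimize import minimize,least_squares
def proj(f,X):
    c=np.atleast_2d(X)@np.array(f["R"]).T+f["t"]
    return np.c_[f["fx"]*c[:,0]/c[:,2]+f["cx"],f["fy"]*c[:,1]/c[:,2]+f["cy"]]
def ray(f,uv,z):
    R=np.array(f["R"]);o=-R.T@f["t"];d=R.T@np.array([(uv[0]-f["cx"])/f["fx"],(uv[1]-f["cy"])/f["fy"],1])
    return o+d*(z-o[2])/d[2]
a=np.linspace(0,2*np.pi,40,endpoint=False);C=np.c_[np.cos(a),np.sin(a)]
def sil(f,xy,r,h,z0=0,S=8):
    P=np.vstack([np.c_[xy+r*C,0*a+z] for z in(z0,z0+h)])
    hull=cv2.convexHull(((proj(f,P)+.5)*S).astype(np.float32))
    return hull
def iou(f,m,xy,r,h,S=8):
    ys,xs=np.where(m);x0,y0,x1,y1=xs.min()-10,ys.min()-10,xs.max()+10,ys.max()+10
    im=np.zeros(((y1-y0)*S,(x1-x0)*S),np.uint8)
    hull=sil(f,xy,r,h,S=S)-np.float32([x0*S,y0*S]);cv2.fillConvexPoly(im,hull.astype(np.int32),1)
    mm=cv2.resize(np.pad(m.astype(np.uint8),20)[y0+20:y1+20,x0+20:x1+20],None,fx=S,fy=S,interpolation=cv2.INTER_NEAREST)
    return (im&mm).sum()/(im|mm).sum()
E
python3 - <<'E'
from h import *
F={n:grab_frame(n) for n in("top","side")}
M={n:masks_of("drum_24",F[n]) for n in F}
for n in F: print(n,[(np.round(d["rect"]).tolist(),round(d["confidence"],2)) for d in M[n]])
g={54:(347,176),44:(360,233),34:(160,192),24:(136,245)}
for D,uv in g.items():
    p0=ray(F["top"],uv,.05)[:2];ms={}
    for n in F:
        e=proj(F[n],[*p0,.031])[0]
        c=[d for d in M[n] if np.hypot((d["rect"][0]+d["rect"][2])/2-e[0],(d["rect"][1]+d["rect"][3])/2-e[1])<12]
        if c: ms[n]=c[0]["pixels"]
    res=[]
    for use in (list(ms),)+tuple([k] for k in ms):
        r=minimize(lambda p:-sum(iou(F[n],ms[n],p,D/2000,.062) for n in use),p0,method="Nelder-Mead",options=dict(initial_simplex=[p0,p0+[.008,0],p0+[0,.008]],xatol=2e-4))
        res.append((use,np.round(r.x,4).tolist(),round(-r.fun,2)))
    print(D,p0.round(4),res)
# rack recess: dark in plywood
f=F["top"];g0=cv2.cvtColor(f["pixels"],cv2.COLOR_RGB2HSV)
sp=np.array([0,41,92,153])/1000;rr=np.array([31,41,51,61])/2000
obs={}
for n,guess in(("top",[(236.5,212),(250,209.5),(267.3,206),(288,202.5)]),("side",[(271,214.5),(272.5,205.5),(273.5,196),(275.5,185)])):
    px=F[n]["pixels"].astype(int);print(n)
    for u,v in guess: print((u,v),px[int(v)-1,int(u)-4:int(u)+5].tolist()[::2])
    obs[n]=ray(F[n],guess[0],.022)[:2],ray(F[n],guess[3],.022)[:2];print(obs[n], np.linalg.norm(obs[n][1]-obs[n][0]))
i=cv2.resize(F["side"]["pixels"][170:230,245:300],None,fx=10,fy=10,interpolation=cv2.INTER_NEAREST);cv2.imwrite("pics/rs.png",i[:,:,::-1])
i=cv2.resize(F["top"]["pixels"][180:235,220:310],None,fx=8,fy=8,interpolation=cv2.INTER_NEAREST);cv2.imwrite("pics/rt.png",i[:,:,::-1])
E
```

```text
top [([337.0, 171.0, 361.0, 187.0], 0.75), ([152.0, 186.0, 169.0, 198.0], 0.72), ([351.0, 227.0, 368.0, 242.0], 0.72), ([131.0, 240.0, 145.0, 251.0], 0.57)]
side [([268.0, 284.0, 279.0, 315.0], 0.74), ([264.0, 145.0, 274.0, 162.0], 0.72), ([221.0, 251.0, 233.0, 272.0], 0.65), ([309.0, 150.0, 319.0, 166.0], 0.64)]
54 [ 0.6169 -0.2771] [(['top', 'side'], [0.6169, -0.2774], np.float64(1.8)), (['top'], [0.6172, -0.2774], np.float64(0.94)), (['side'], [0.6168, -0.2811], np.float64(0.87))]
44 [ 0.4527 -0.306 ] [(['top', 'side'], [0.4524, -0.3034], np.float64(1.75)), (['top'], [0.451, -0.3032], np.float64(0.86)), (['side'], [0.4527, -0.3027], np.float64(0.9))]
34 [0.5872 0.2633] [(['top', 'side'], [0.5867, 0.2649], np.float64(1.7)), (['top'], [0.5879, 0.2659], np.float64(0.85)), (['side'], [0.5861, 0.2646], np.float64(0.86))]
24 [0.4373 0.3339] [(['top', 'side'], [0.4365, 0.3393], np.float64(1.78)), (['top'], [0.4363, 0.3384], np.float64(0.87)), (['side'], [0.4365, 0.34], np.float64(0.92))]
top
(236.5, 212) [[115, 83, 61], [115, 95, 85], [147, 145, 147], [91, 73, 61], [117, 84, 62]]
(250, 209.5) [[112, 78, 58], [110, 90, 80], [142, 139, 141], [88, 70, 56], [111, 78, 59]]
(267.3, 206) [[118, 83, 62], [106, 81, 67], [142, 137, 139], [100, 83, 71], [113, 81, 60]]
(288, 202.5) [[118, 83, 60], [106, 86, 74], [143, 142, 144], [100, 78, 65], [119, 84, 60]]
(array([0.52377761, 0.04516392]), array([ 0.54709306, -0.10668851])) 0.1536319358803949
side
(271, 214.5) [[75, 56, 33], [52, 47, 35], [69, 70, 70], [58, 37, 22], [119, 96, 62]]
(272.5, 205.5) [[67, 48, 26], [57, 35, 27], [76, 77, 82], [55, 33, 25], [64, 49, 30]]
(273.5, 196) [[79, 50, 33], [78, 47, 30], [67, 72, 73], [73, 58, 52], [73, 44, 29]]
(275.5, 185) [[83, 51, 32], [75, 43, 28], [71, 74, 74], [68, 48, 38], [78, 47, 37]]
(array([0.52346033, 0.04514577]), array([ 0.54842036, -0.10751751])) 0.1546902706995784
```

View pics/rt.png

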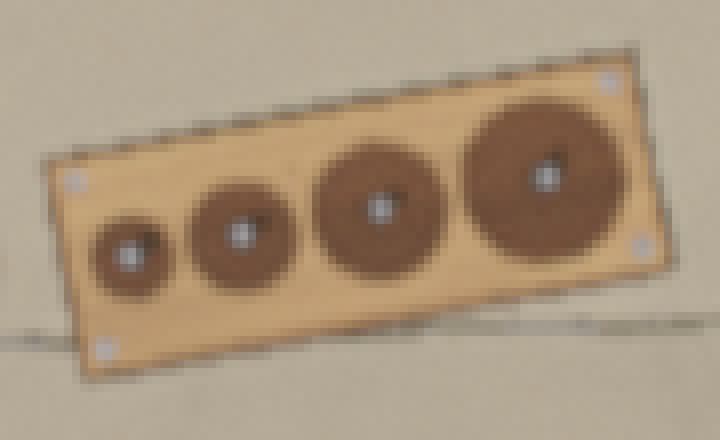

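View pics/rs.png

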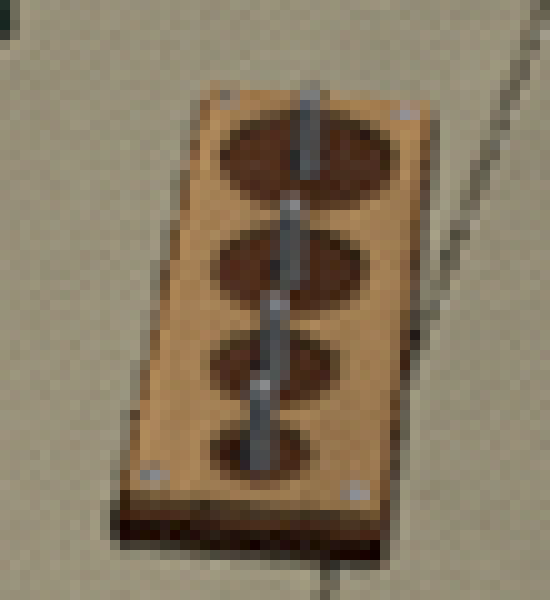

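The crops show the four recesses. In the ×8 top crop their centres are about (132,254), (244,236), (380,210) and (545,179), with post tips close by. In the ×10 side crop they are (261,452), (275,367), (290,269) and (308,159).

Run:
```python
from h import *
F={n:grab_frame(n) for n in("top","side")}
T=np.array([(132,254.5),(244,236),(379.5,209.5),(544.5,179)])/8+[219.5,179.5]
TT=np.array([(131,256),(243,234),(380,208),(546,176)])/8+[219.5,179.5]
S=np.array([(261,452),(274.5,367),(289.5,268.5),(307.5,158.5)])/10+[244.5,169.5]
sp=np.array([0,41,92,153])/1000
def pts(p,z): return np.c_[p[0]+sp*np.cos(p[2]),p[1]+sp*np.sin(p[2]),0*sp+z]
sets={"t":(F["top"],T,.022),"tt":(F["top"],TT,.050),"s":(F["side"],S,.022)}
for use in(["t"],["tt"],["s"],["t","tt","s"]):
    r=least_squares(lambda p:np.concatenate([(proj(sets[k][0],pts(p,sets[k][2]))-sets[k][1]).ravel() for k in use]),[.52,.045,-1.4])
    print(use,r.x.round(4),np.degrees(r.x[2]).round(2),np.abs(r.fun).max().round(2))
print(pts(r.x,0).round(4))
for t in("water_pot","putty_tin"):
    d=place_of(t,F["top"])[0]["location"];print(t,ray(F["top"],d[::-1],0).round(3))
```

```text
['t'] [ 0.5256  0.0461 -1.4183] -81.26 0.16
['tt'] [ 0.5244  0.0464 -1.4107] -80.83 0.25
['s'] [ 0.5245  0.0462 -1.4115] -80.87 0.08
['t', 'tt', 's'] [ 0.5248  0.0462 -1.4135] -80.99 0.35
[[ 0.5248  0.0462  0.    ]
 [ 0.5312  0.0057  0.    ]
 [ 0.5392 -0.0446  0.    ]
 [ 0.5488 -0.1049  0.    ]]
water_pot [0.388 0.174 0.   ]
putty_tin [0.754 0.203 0.   ]
```

View pics/side0.png

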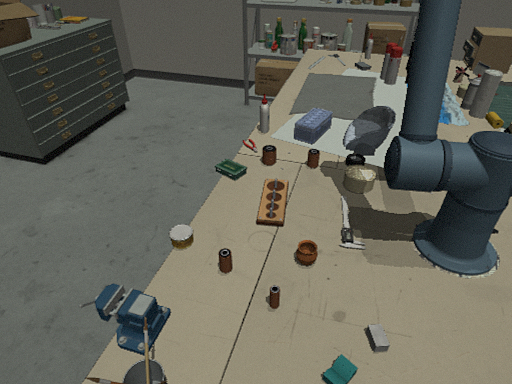

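Run:
```python
from h import *
F={n:grab_frame(n) for n in("top","side")}
for n in F: print(n, proj(F[n],[[.147,-.556,.231],[.147,-.556,.31],[.617,-.277,.2],[.4,-.4,.2]]).round().tolist())
for uv in[(460,295),(408,295),(460,330),(450,215),(378,285),(335,295),(440,140)]: print(uv,ray(F["top"],uv,0.05).round(3))
```

```text
top [[490.0, 361.0], [509.0, 372.0], [359.0, 169.0], [413.0, 254.0]]
side [[410.0, 91.0], [416.0, 70.0], [270.0, 114.0], [336.0, 107.0]]
(460, 295) [ 0.272 -0.577  0.05 ]
(408, 295) [ 0.276 -0.432  0.05 ]
(460, 330) [ 0.176 -0.57   0.05 ]
(450, 215) [ 0.496 -0.564  0.05 ]
(378, 285) [ 0.306 -0.349  0.05 ]
(335, 295) [ 0.281 -0.227  0.05 ]
(440, 140) [ 0.713 -0.55   0.05 ]
```

>>> move_arm:
  targets:
    - [85, 0, 0, -40, 0, 0, 0]
    - [85, 50, -15, -40, 0, 0, -0.16]
    - [85, 110, -31, -40, 0, 0, -0.32]
    - [85, 170, -48, -40, 0, 0, -0.48]
    - [85, 230, -65, -40, 0, 0, -0.64]
    - [85, 290, -82, -40, 0, 0, -0.8]
    - [85, 350, -100, -40, 0, 0, -0.96]
    - [85, 410, -117, -40, 0, 0, -1.13]
    - [85, 470, -134, -30, 0, 0, -1.3]
    - [85, 525, -150, -10, 0, 0, -1.47]
  newtons: 60

```text
t: 2.35
tcp_pos: [0.6184, -0.2761, 0.2421]
orientation: [179.9, 0.1, 99.3]
contact_force: [0.3, -0.5, -0.0]
opening: 0.085
grasp_force: 0.0
```

>>> move_arm:
  targets:
    - [85, 0, 0, 50, 0, 0, 0]
    - [85, 0, 0, 100, 0, 0, 0]
    - [85, 0, 0, 150, 0, 0, 0]
    - [85, 0, 0, 190, 0, 0, 0]
    - [85, 0, 0, 221, 0, 0, 0]
    - [85, 0, 0, 221, 0, 0, 0]
    - [45, 0, 0, 221, 0, 0, 0]
    - [45, 0, 0, 221, 0, 0, 0]
    - [45, 0, 0, 221, 0, 0, 0]
    - [45, 0, 0, 221, 0, 0, 0]
  newtons: 60

```text
t: 3.6
tcp_pos: [0.618, -0.2783, 0.0231]
orientation: [179.8, 0.2, 99.0]
contact_force: [-1.5, 0.3, 6.0]
opening: 0.0534
grasp_force: 63.6
```

Run:
```python
from h import *
for i in range(4):
    grab_frame("top");o=manip.get_obs();print(np.round(o["tcp_pos"],4),np.round(o["orientation"],2),round(o["opening"],4),round(o["grasp_force"],1))
```

```text
[ 0.618  -0.2783  0.0231] [179.78   0.19  99.  ] 0.0535 63.6
[ 0.6179 -0.2783  0.0231] [179.78   0.19  99.  ] 0.0537 63.6
[ 0.618  -0.2783  0.0232] [179.77   0.19  99.  ] 0.0538 63.6
[ 0.618  -0.2783  0.0231] [179.78   0.19  99.  ] 0.0537 63.6
```

>>> move_arm:
  targets:
    - [45, 0, 0, -40, 0, 0, 0]
    - [45, 0, 0, -80, 0, 0, 0]
    - [45, 45, -10, -80, 0, 0, 0]
    - [45, 90, -20, -80, 0, 0, 0]
    - [45, 135, -30, -80, 0, 0, 0]
    - [45, 180, -40, -80, 0, 0, 0]
    - [45, 180, -40, -80, 0, 0, 0]
    - [45, 180, -40, -80, 0, 0, 0]
    - [45, 180, -40, -80, 0, 0, 0]
    - [45, 180, -40, -80, 0, 0, 0]

```text
t: 5.05
tcp_pos: [0.5489, -0.1066, 0.1003]
orientation: [180.0, 0.0, 98.9]
contact_force: [0.2, 0.0, -2.5]
opening: 0.0533
grasp_force: 63.8
```

Run:
```python
from h import *
o=manip.get_obs();print(np.round(o["tcp_pos"],4),np.round(o["orientation"],2),round(o["opening"],4))
for n in("top","side"):
    f=grab_frame(n);uv=proj(f,[[.5488,-.1049,.08]])[0]
    x,y=(uv-[35,30]).astype(int)
    i=cv2.resize(f["pixels"][y:y+60,x:x+70],None,fx=8,fy=8,interpolation=cv2.INTER_NEAREST).copy()
    for z,c in((.08,(255,0,0)),(.142,(0,255,0))):
        P=np.c_[np.array([.5488,-.1049])+.027*C,0*a+z];cv2.polylines(i,[((proj(f,P)+.5-[x,y])*8).astype(np.int32)],True,c,1)
    cv2.imwrite(f"pics/p54_{n}.png",i[:,:,::-1])
a_=cv2.imread("pics/p54_top.png");b=cv2.imread("pics/p54_side.png");cv2.imwrite("pics/p54.png",cv2.resize(np.hstack([a_,b]),None,fx=.7,fy=.7))
```

```text
[ 0.5489 -0.1066  0.1003] [1.7998e+02 2.0000e-02 9.8920e+01] 0.0533
```

View pics/p54.png

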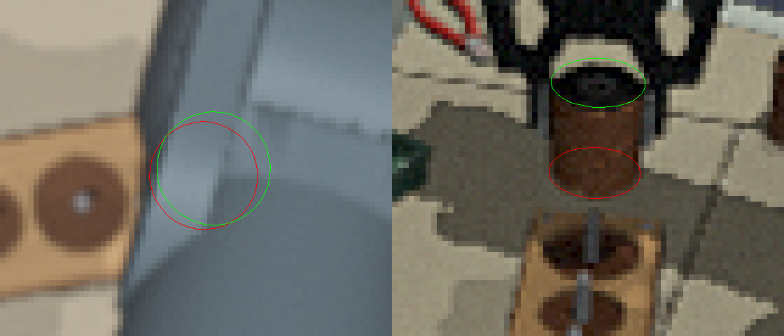

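The side view shows the drum matching the overlay for post 4 to within about 1 mm. Lowering it.

>>> move_arm:
  targets:
    - [45, 1, 0, 15, 0, 0, 0]
    - [45, 1, 0, 25, 0, 0, 0]
    - [45, 1, 0, 35, 0, 0, 0]
    - [45, 1, 0, 45, 0, 0, 0]
    - [45, 1, 0, 53, 0, 0, 0]
    - [45, 1, 0, 60, 0, 0, 0]
    - [45, 1, 0, 60, 0, 0, 0]
    - [45, 1, 0, 60, 0, 0, 0]
    - [45, 1, 0, 60, 0, 0, 0]
    - [45, 1, 0, 60, 0, 0, 0]

```text
t: 6.4
tcp_pos: [0.5483, -0.1047, 0.0405]
orientation: [180.0, 0.0, 99.0]
contact_force: [-0.3, 0.2, -1.4]
opening: 0.0532
grasp_force: 63.8
```

>>> move_arm:
  targets:
    - [45, 0, 0, 2, 0, 0, 0]
    - [75, 0, 0, 2, 0, 0, 0]
    - [75, 0, 0, 2, 0, 0, 0]
    - [75, 0, 0, 2, 0, 0, 0]
    - [75, 0, 0, -20, 0, 0, 0]
    - [75, 0, 0, -60, 0, 0, 0]
    - [75, 0, 0, -100, 0, 0, 0]
    - [75, -60, -42, -100, 0, 0, 0]
    - [75, -121, -84, -100, 0, 0, 0]
    - [75, -181, -126, -60, 0, 0, 0]

```text
t: 7.65
tcp_pos: [0.4696, -0.2719, 0.1181]
orientation: [179.8, 0.2, 99.0]
contact_force: [1.1, -0.6, -0.7]
opening: 0.075
grasp_force: 0.0
```

```bash
cat > look.py <<'E'
from h import *
import sys
# usage: name X Y D z0 -> overlay crop
nm,X,Y,D,z0=sys.argv[1],*map(float,sys.argv[2:6]);ims=[]
o=manip.get_obs();print(np.round(o["tcp_pos"],4),np.round(o["orientation"],2),round(o["opening"],4))
for n in("top","side"):
    f=grab_frame(n);uv=proj(f,[[X,Y,z0]])[0];x,y=(uv-[35,30]).astype(int)
    i=cv2.resize(f["pixels"][y:y+60,x:x+70],None,fx=5.6,fy=5.6,interpolation=cv2.INTER_NEAREST).copy()
    for z,c in((z0,(255,0,0)),(z0+.062,(0,255,0))):
        P=np.c_[np.array([X,Y])+D/2000*C,0*a+z];cv2.polylines(i,[((proj(f,P)+.5-[x,y])*5.6).astype(np.int32)],True,c,1)
    ims.append(i)
cv2.imwrite(f"pics/{nm}.png",np.hstack(ims)[:,:,::-1])
E
python3 look.py a54 .5488 -.1049 54 .016
```

```text
[ 0.4696 -0.2719  0.1181] [179.77   0.24  99.02] 0.075
```

View pics/a54.png

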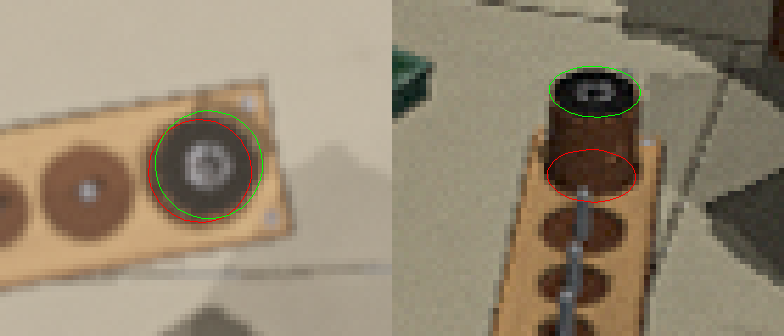

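Drum 54 is seated: in both views it matches the post 4 overlay. On to drum 44.

>>> move_arm:
  targets:
    - [75, -28, -22, 0, 0, 0, 0]
    - [75, -28, -22, 20, 0, 0, 0]
    - [75, -28, -22, 60, 0, 0, 0]
    - [75, -28, -22, 97, 0, 0, 0]
    - [75, -28, -22, 97, 0, 0, 0]
    - [35, -28, -22, 97, 0, 0, 0]
    - [35, -28, -22, 97, 0, 0, 0]
    - [35, -28, -22, 97, 0, 0, 0]
    - [35, -28, -22, 97, 0, 0, 0]
    - [35, -28, -22, 97, 0, 0, 0]

```text
t: 9.0
tcp_pos: [0.453, -0.3012, 0.0214]
orientation: [179.8, 0.2, 99.0]
contact_force: [0.2, 1.4, 6.0]
opening: 0.0429
grasp_force: 61.2
```

>>> move_arm:
  targets:
    - [35, 0, 0, -55, 0, 0, 0]
    - [35, 0, 0, -105, 0, 0, 0]
    - [35, 48, 25, -105, 0, 0, 0]
    - [35, 97, 50, -105, 0, 0, 0]
    - [35, 145, 75, -105, 0, 0, 0]
    - [35, 193, 100, -105, 0, 0, 0]
    - [35, 242, 125, -105, 0, 0, 0]
    - [35, 242, 125, -105, 0, 0, 0]
    - [35, 242, 125, -105, 0, 0, 0]
    - [35, 242, 125, -105, 0, 0, 0]

```text
t: 10.25
tcp_pos: [0.5366, -0.0428, 0.1243]
orientation: [-180.0, 0.0, 98.9]
contact_force: [-0.2, -0.6, -1.3]
opening: 0.0431
grasp_force: 61.7
```

```bash
python3 look.py p44 .5392 -.0446 44 .105
```

```text
[ 0.5366 -0.0428  0.1243] [-1.800e+02  3.000e-02  9.889e+01] 0.0431
```

View pics/p44.png

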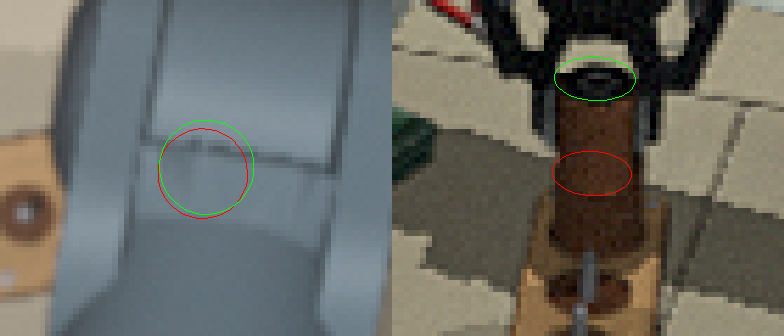

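>>> move_arm:
  targets:
    - [35, 0, 2, 25, 0, 0, 0]
    - [35, 0, 2, 45, 0, 0, 0]
    - [35, 0, 2, 55, 0, 0, 0]
    - [35, 0, 2, 65, 0, 0, 0]
    - [35, 0, 2, 75, 0, 0, 0]
    - [35, 0, 2, 82, 0, 0, 0]
    - [35, 0, 2, 86, 0, 0, 0]
    - [35, 0, 2, 86, 0, 0, 0]
    - [35, 0, 2, 86, 0, 0, 0]
    - [35, 0, 2, 86, 0, 0, 0]

```text
t: 11.6
tcp_pos: [0.5392, -0.0413, 0.0385]
orientation: [180.0, 0.0, 99.0]
contact_force: [0.6, -0.3, -1.4]
opening: 0.0431
grasp_force: 61.7
```

>>> move_arm:
  targets:
    - [35, 0, 0, 1, 0, 0, 0]
    - [65, 0, 0, 1, 0, 0, 0]
    - [65, 0, 0, 1, 0, 0, 0]
    - [65, 0, 0, 1, 0, 0, 0]
    - [65, 0, 0, -20, 0, 0, 0]
    - [65, 0, 0, -60, 0, 0, 0]
    - [65, 0, 0, -100, 0, 0, 0]
    - [65, 55, 18, -100, 0, 0, 0]
    - [65, 110, 36, -100, 0, 0, 0]
    - [65, 165, 54, -100, 0, 0, 0]

```text
t: 12.85
tcp_pos: [0.5668, 0.1317, 0.1385]
orientation: [179.9, 0.0, 99.0]
contact_force: [0.7, 0.2, 0.2]
opening: 0.065
grasp_force: 0.0
```

>>> move_arm:
  targets:
    - [65, 55, 18, 0, 0, 0, 0]
    - [65, 110, 36, 0, 0, 0, 0]
    - [65, 130, 41, 20, 0, 0, 0]
    - [65, 130, 41, 20, 0, 0, 0]
    - [65, 130, 41, 20, 0, 0, 0]
    - [65, 130, 41, 20, 0, 0, 0]
    - [65, 130, 41, 20, 0, 0, 0]
    - [65, 130, 41, 20, 0, 0, 0]
    - [65, 130, 41, 20, 0, 0, 0]
    - [65, 130, 41, 20, 0, 0, 0]

```text
t: 14.1
tcp_pos: [0.5866, 0.265, 0.1182]
orientation: [180.0, 0.0, 99.0]
contact_force: [-0.1, 0.3, 0.9]
opening: 0.0651
grasp_force: 0.0
```

```bash
python3 look.py a44 .5392 -.0446 44 .016
```

```text
[0.5866 0.265  0.1182] [179.99   0.    98.99] 0.0651
```

View pics/a44.png

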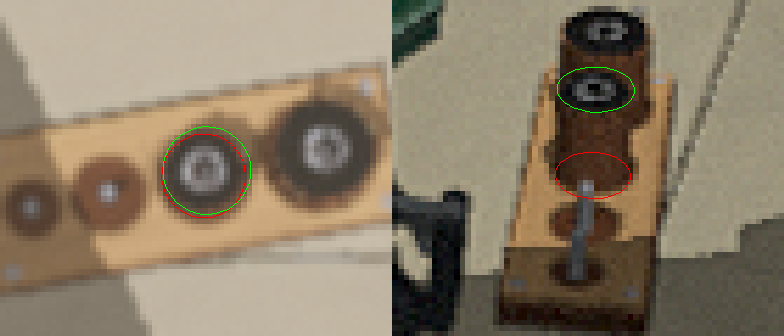

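Drum 44 is seated in both views. The TCP is now above drum 34, so I'll descend and grip.

>>> move_arm:
  targets:
    - [65, 0, 0, 30, 0, 0, 0]
    - [65, 0, 0, 60, 0, 0, 0]
    - [65, 0, 0, 85, 0, 0, 0]
    - [65, 0, 0, 98, 0, 0, 0]
    - [65, 0, 0, 98, 0, 0, 0]
    - [25, 0, 0, 98, 0, 0, 0]
    - [25, 0, 0, 98, 0, 0, 0]
    - [25, 0, 0, 98, 0, 0, 0]
    - [25, 0, 0, 98, 0, 0, 0]
    - [25, 0, 0, 98, 0, 0, 0]

```text
t: 15.45
tcp_pos: [0.5878, 0.2654, 0.0217]
orientation: [179.8, -0.0, 99.0]
contact_force: [-1.0, 0.2, 4.6]
opening: 0.0328
grasp_force: 59.8
```

>>> move_arm:
  targets:
    - [25, 0, 0, -55, 0, 0, 0]
    - [25, 0, 0, -90, 0, 0, 0]
    - [25, -49, -19, -90, 0, 0, 0]
    - [25, -99, -38, -90, 0, 0, 0]
    - [25, -148, -57, -90, 0, 0, 0]
    - [25, -198, -76, -90, 0, 0, 0]
    - [25, -247, -96, -90, 0, 0, 0]
    - [25, -247, -96, -90, 0, 0, 0]
    - [25, -247, -96, -90, 0, 0, 0]
    - [25, -247, -96, -90, 0, 0, 0]

```text
t: 16.7
tcp_pos: [0.5306, 0.0071, 0.1101]
orientation: [180.0, -0.0, 99.1]
contact_force: [0.0, 0.2, -0.4]
opening: 0.0327
grasp_force: 59.9
```

```bash
python3 look.py p34 .5312 .0057 34 .09
```

```text
[0.5306 0.0071 0.1101] [ 1.7999e+02 -1.0000e-02  9.9090e+01] 0.0327
```

View pics/p34.png

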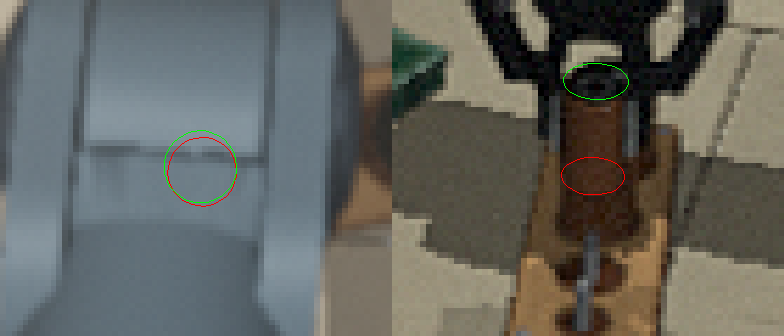

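Aligned. Lowering.

>>> move_arm:
  targets:
    - [25, -1, 1, 20, 0, 0, 0]
    - [25, -1, 1, 35, 0, 0, 0]
    - [25, -1, 1, 45, 0, 0, 0]
    - [25, -1, 1, 55, 0, 0, 0]
    - [25, -1, 1, 63, 0, 0, 0]
    - [25, -1, 1, 70, 0, 0, 0]
    - [25, -1, 1, 71, 0, 0, 0]
    - [25, -1, 1, 71, 0, 0, 0]
    - [25, -1, 1, 71, 0, 0, 0]
    - [25, -1, 1, 71, 0, 0, 0]

```text
t: 18.05
tcp_pos: [0.5318, 0.0051, 0.0395]
orientation: [180.0, 0.0, 99.0]
contact_force: [-1.3, 0.3, -0.9]
opening: 0.0323
grasp_force: 59.9
```

>>> move_arm:
  targets:
    - [25, 0, 0, 1, 0, 0, 0]
    - [55, 0, 0, 1, 0, 0, 0]
    - [55, 0, 0, 1, 0, 0, 0]
    - [55, 0, 0, 1, 0, 0, 0]
    - [55, 0, 0, -20, 0, 0, 0]
    - [55, 0, 0, -60, 0, 0, 0]
    - [55, 0, 0, -100, 0, 0, 0]
    - [55, 55, -7, -100, 0, 0, 0]
    - [55, 110, -14, -100, 0, 0, 0]
    - [55, 165, -20, -100, 0, 0, 0]

```text
t: 19.3
tcp_pos: [0.4856, 0.1664, 0.1395]
orientation: [179.9, -0.0, 98.9]
contact_force: [-0.2, 0.9, 0.3]
opening: 0.0553
grasp_force: 0.0
```

>>> move_arm:
  targets:
    - [55, 55, -7, 0, 0, 0, 0]
    - [55, 110, -14, 0, 0, 0, 0]
    - [55, 160, -20, 0, 0, 0, 0]
    - [55, 180, -22, 20, 0, 0, 0]
    - [55, 180, -22, 20, 0, 0, 0]
    - [55, 180, -22, 20, 0, 0, 0]
    - [55, 180, -22, 20, 0, 0, 0]
    - [55, 180, -22, 20, 0, 0, 0]
    - [55, 180, -22, 20, 0, 0, 0]
    - [55, 180, -22, 20, 0, 0, 0]

```text
t: 20.55
tcp_pos: [0.4362, 0.3392, 0.1192]
orientation: [180.0, 0.0, 99.0]
contact_force: [0.4, 0.2, -0.5]
opening: 0.0551
grasp_force: 0.0
```

```bash
python3 look.py a34 .5312 .0057 34 .016
```

```text
[0.4362 0.3392 0.1192] [179.99   0.    98.97] 0.0551
```

View pics/a34.png

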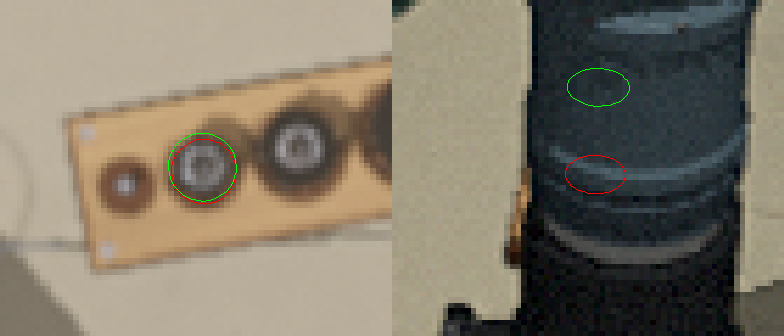

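Drum 34 is on its post in the top view; the side view is blocked by the arm. Next is drum 24.

>>> move_arm:
  targets:
    - [55, 0, 0, 30, 0, 0, 0]
    - [55, 0, 0, 60, 0, 0, 0]
    - [55, 0, 0, 85, 0, 0, 0]
    - [55, 0, 0, 98, 0, 0, 0]
    - [55, 0, 0, 98, 0, 0, 0]
    - [15, 0, 0, 98, 0, 0, 0]
    - [15, 0, 0, 98, 0, 0, 0]
    - [15, 0, 0, 98, 0, 0, 0]
    - [15, 0, 0, 98, 0, 0, 0]
    - [15, 0, 0, 98, 0, 0, 0]

```text
t: 21.9
tcp_pos: [0.4371, 0.34, 0.0225]
orientation: [179.9, -0.1, 99.0]
contact_force: [-0.4, 0.1, 6.6]
opening: 0.0229
grasp_force: 58.7
```

>>> move_arm:
  targets:
    - [15, 0, 0, -50, 0, 0, 0]
    - [15, 0, 0, -90, 0, 0, 0]
    - [15, -51, 7, -90, 0, 0, 0]
    - [15, -102, 14, -90, 0, 0, 0]
    - [15, -153, 21, -90, 0, 0, 0]
    - [15, -204, 28, -90, 0, 0, 0]
    - [15, -254, 34, -90, 0, 0, 0]
    - [15, -304, 41, -90, 0, 0, 0]
    - [15, -304, 41, -90, 0, 0, 0]
    - [15, -304, 41, -90, 0, 0, 0]

```text
t: 23.15
tcp_pos: [0.5237, 0.0457, 0.1111]
orientation: [-180.0, -0.0, 99.0]
contact_force: [-0.1, 0.1, -1.3]
opening: 0.0231
grasp_force: 58.9
```

```bash
python3 look.py p24 .5248 .0462 24 .09
```

```text
[0.5237 0.0457 0.1111] [-1.7997e+02 -3.0000e-02  9.8970e+01] 0.0231
```

View pics/p24.png

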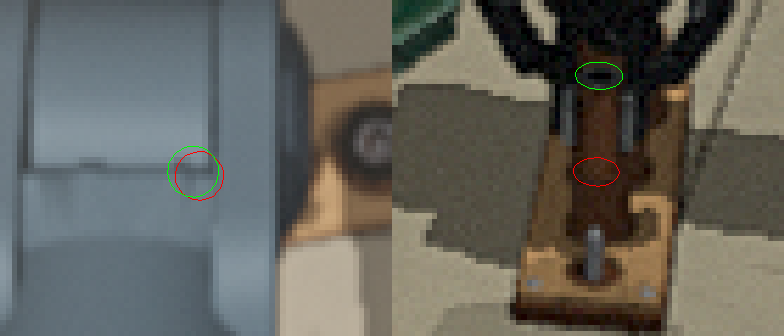

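Aligned: the drum and overlay columns agree. Bottom is at about 0.0886, so I'll lower 71 mm.

>>> move_arm:
  targets:
    - [15, 0, 1, 20, 0, 0, 0]
    - [15, 0, 1, 35, 0, 0, 0]
    - [15, 0, 1, 45, 0, 0, 0]
    - [15, 0, 1, 55, 0, 0, 0]
    - [15, 0, 1, 63, 0, 0, 0]
    - [15, 0, 1, 70, 0, 0, 0]
    - [15, 0, 1, 71, 0, 0, 0]
    - [15, 0, 1, 71, 0, 0, 0]
    - [15, 0, 1, 71, 0, 0, 0]
    - [15, 0, 1, 71, 0, 0, 0]

```text
t: 24.5
tcp_pos: [0.5254, 0.0456, 0.0404]
orientation: [180.0, 0.0, 99.0]
contact_force: [0.1, -0.4, 0.3]
opening: 0.0228
grasp_force: 58.9
```

>>> move_arm:
  targets:
    - [15, 0, 0, 1, 0, 0, 0]
    - [45, 0, 0, 1, 0, 0, 0]
    - [45, 0, 0, 1, 0, 0, 0]
    - [45, 0, 0, 1, 0, 0, 0]
    - [45, 0, 0, -20, 0, 0, 0]
    - [45, 0, 0, -60, 0, 0, 0]
    - [45, 0, 0, -110, 0, 0, 0]
    - [45, 50, -20, -130, 0, 0, 0]
    - [45, 100, -40, -130, 0, 0, 0]
    - [45, 150, -60, -130, 0, 0, 0]

```text
t: 25.75
tcp_pos: [0.442, 0.1857, 0.1708]
orientation: [179.9, -0.0, 98.9]
contact_force: [0.3, 0.4, -0.4]
opening: 0.045
grasp_force: 0.0
```

>>> move_arm:
  targets:
    - [45, 50, 0, -20, 0, 0, 0]
    - [45, 100, 0, -20, 0, 0, 0]
    - [45, 150, 0, -20, 0, 0, 0]
    - [45, 200, 0, -20, 0, 0, 0]
    - [45, 200, 0, -20, 0, 0, 0]
    - [45, 200, 0, -20, 0, 0, 0]
    - [45, 200, 0, -20, 0, 0, 0]
    - [45, 200, 0, -20, 0, 0, 0]
    - [45, 200, 0, -20, 0, 0, 0]
    - [45, 200, 0, -20, 0, 0, 0]

```text
t: 27.0
tcp_pos: [0.4113, 0.3817, 0.1902]
orientation: [180.0, 0.0, 99.0]
contact_force: [0.2, 0.7, 0.5]
opening: 0.0446
grasp_force: 0.0
```

```bash
python3 look.py a24 .5248 .0462 24 .016
python3 - <<'E'
from h import *
F={n:grab_frame(n) for n in("top","side")}
for t,g in(("water_pot",(.388,.174)),("putty_tin",(.754,.203))):
    d=place_of(t,F["top"])[0]["location"];print(t,ray(F["top"],d[::-1],0).round(3),g)
E
```

```text
[0.4113 0.3817 0.1902] [180.     0.    98.96] 0.0446
water_pot [0.39  0.179 0.   ] (0.388, 0.174)
putty_tin [0.746 0.206 0.   ] (0.754, 0.203)
```

View pics/a24.png

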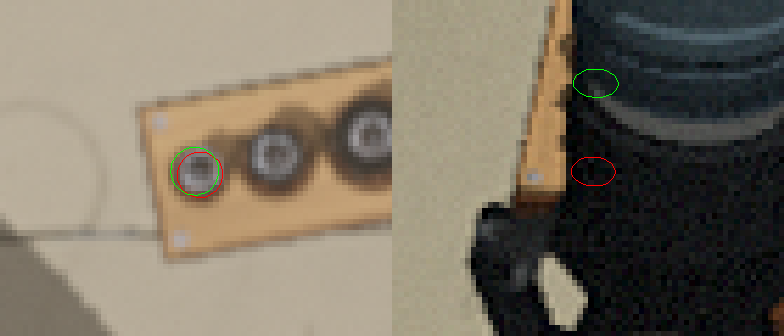

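>>> move_arm:
  targets:
    - [45, 10, -45, 0, 0, 0, 0]
    - [45, 25, -90, 0, 0, 0, 0]
    - [45, 40, -135, 0, 0, 0, 0]
    - [45, 55, -180, 0, 0, 0, 0]
    - [45, 70, -210, 0, 0, 0, 0]
    - [45, 70, -210, 0, 0, 0, 0]
    - [45, 70, -210, 0, 0, 0, 0]
    - [45, 70, -210, 0, 0, 0, 0]
    - [45, 70, -210, 0, 0, 0, 0]
    - [45, 70, -210, 0, 0, 0, 0]

```text
t: 28.55
tcp_pos: [0.1933, 0.4182, 0.19]
orientation: [-180.0, 0.0, 98.9]
contact_force: [-0.1, -0.4, -0.7]
opening: 0.0449
grasp_force: 0.0
```

Run:
```python
from h import *
F={n:grab_frame(n) for n in("top","side")};f=F["side"]
for n in F:
  L=look_for("drum_24",F[n]);print(n,[(np.round(d["rect"]).tolist(),round(d["confidence"],2)) for d in L])
  for D,p in((24,(.5248,.0462)),(34,(.5312,.0057)),(44,(.5392,-.0446)),(54,(.5488,-.1049))):
    h=sil(F[n],np.array(p),D/2000,.062,.016,1).reshape(-1,2);print(D,h.min(0).round(),h.max(0).round())
# washer-top search: bright ring/dark core centroid in side view compared with predicted top ellipse centre
g=f["pixels"].mean(2)
for D,p in((24,(.5248,.0462)),(34,(.5312,.0057)),(44,(.5392,-.0446)),(54,(.5488,-.1049))):
    u,v=proj(f,[[*p,.078]])[0];ui,vi=int(round(u)),int(round(v));w=g[vi-7:vi+8,ui-7:ui+8];rgb=f["pixels"][vi-7:vi+8,ui-7:ui+8].astype(int)
    m=(rgb.max(2)-rgb.min(2)<14)&(w>60);yy,xx=np.where(m);print(D,(round(u,1),round(v,1)),"ring",(round(xx.mean()+ui-7,1),round(yy.mean()+vi-7,1)),m.sum())
```

```text
top [([258.0, 201.0, 278.0, 213.0], 0.58), ([244.0, 202.0, 256.0, 216.0], 0.57), ([282.0, 194.0, 298.0, 212.0], 0.5), ([232.0, 208.0, 241.0, 217.0], 0.45)]
24 [232. 207.] [241. 216.]
34 [244. 203.] [256. 215.]
44 [260. 198.] [276. 214.]
54 [279. 192.] [299. 212.]
side [([271.0, 171.0, 283.0, 184.0], 0.59), ([265.0, 198.0, 274.0, 219.0], 0.55), ([268.0, 180.0, 283.0, 196.0], 0.51), ([269.0, 191.0, 280.0, 210.0], 0.41)]
24 [267. 198.] [275. 219.]
34 [267. 189.] [278. 212.]
44 [267. 179.] [281. 202.]
54 [268. 168.] [284. 192.]
24 (np.float64(270.9), np.float64(200.4)) ring (np.float64(271.4), np.float64(197.3)) 27
34 (np.float64(272.3), np.float64(192.1)) ring (np.float64(271.8), np.float64(194.1)) 28
44 (np.float64(273.9), np.float64(182.4)) ring (np.float64(273.4), np.float64(182.8)) 16
54 (np.float64(275.7), np.float64(171.8)) ring (np.float64(277.4), np.float64(171.0)) 17
```

```bash
python3 -c "
from plant import ticket
print(ticket.hand_in())"
```

```text
the job is handed in; nothing more can be done
None
```

I put all four drums on their own posts and handed the job in after about 29 s; in the final camera check they line up with the expected seated poses, the pot and tin look unmoved, and no verdict came back.

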